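Pulse the bench tumbler

ROBOT

A 6-joint arm with a two-finger parallel gripper is mounted at the origin on a cart in front of the work surface, level with it; the furniture and walls round the work are solid. World frame = base frame: x ahead of the robot, y to its left, z up, the work surface at z = 0. Lengths are in mm, angles in rad, forces in N, time in s.
With the tool pointing down it reaches from about 375 to 925 mm from the base axis. Payload 5.7 kg.
Tool frame: the origin (TCP) lies between the finger pads; the fingertips stand ahead of it and the grasp point (between the pads) lies 6 mm ahead of it (arm.tips_ahead is the z of the fingertips in the tool frame, in mm); z points along the fingers, y is the line along which they close (so a half turn about z gives the same grasp; the last joint's range is limited). The gripper opens to 85 mm and grips with 20 to 120 N. Pads are 22 mm wide; open, the fingers measure 114 mm over their backs; the gripper's body (76 mm by 85 mm) begins 54 mm behind the grasp point. The pads swing forward as they close: fully open they stand 13 mm farther back than shut.
Start: joints at [-1.358, 0.359, 1.51, -0, 1.272, -0.115], TCP at [193.161, -568.027, 256.267] pointing down, gripper open.
Joint ranges: [-2.97, 2.97], [-1.01, 2.36], [0.21, 2.38], [-0.96, 4.11], [0.2, 2.71], [-2.98, 2.98]. Speed limits (rad/s): [2.39, 2.39, 3.14, 3.14, 3.14, 3.14].

INTERFACE

Orientations are given as a unit quaternion [w, x, y, z].
In Python, from workcell import arm gives the robot as it stands.
- The arm moves only by the shell command python3 -m pendant 'ROWS'. ROWS is JSON, a list of rows, each a list of 3 entries, a list of its own where there are three numbers: the opening, from 0 (shut) to 1 (fully open), then the shift along the world's x, y, z each as a share of 12 cm, from -1 to 1, then the turn, a rotation vector about the world's x, y, z each as a share of pi/2 rad, from -1 to 1. In form: [[gripper, [dx, dy, dz], [ax, ay, az]], ...]. A call has 1 to 20 rows; each row shifts and turns the commanded pose from where the row before left it; what a row does not reach is not made up. A row lasts 1/8 s, in which the tool goes at most 62.5 mm and 10.7 degrees, less where a joint would pass 70% of its speed; a pose out of reach is approached as far as the arm can. A call with a number of a shift or a turn outside -1 to 1 is refused whole. A call with a gripper value outside its range is refused whole. The fingers move at their own pace and stop on an object; the grip force is fixed at half the most. Time passes only in rows, so rows that do not move let the fingers close. It gives the time, the measured TCP pose, the force, the opening and the grip force at its end, in the units of the state.
- arm.state(): the state, without advancing time (a new reading comes with each control period).
- arm.grab_frame(name): name is "scene" or "side" or "wrist"; returns a dict with "frame" (400x640x3 uint8, blue, green, red), "depth" (400x640 float32, mm along the optical axis (not along the pixel's ray), 0 where there is no reading), "fx", "fy", "cx", "cy" (pixels), "rvec" (rotation vector, rad) and "tvec" (3), from world to camera coordinates, as OpenCV has them; the wrist camera has in their place "tool_from_camera" (4x4, takes a point from camera to tool coordinates, whose origin is the TCP and whose axes are the flange's). Camera axes: x right, y down, z forward; pixel columns grow to the right and rows downward; lengths in mm; the calibration is good to about 2 mm. A picture is of the moment at which its call begins: read the wrist's pose just before it.
- arm.hand_in(): hands the job in; it is judged then, once.
The state is a dict: "clock": time; "qpos": joint angles; "joint_vel": joint speeds; "effort": joint torques, N m; "tcp_pos": TCP position; "eef_rot": TCP orientation; "contact_force": force on the tool from outside, world axes, zero at the start; "ft_torque": the same for the moment, N m; "gripper_width": finger opening in mm; "gripper_force": force on a finger pad.
Only numpy, scipy, OpenCV 4.12 (cv2) and the standard library are available. Lean on these libraries where they do the work, as an engineer would, in place of code of your own. Each camera call takes 0.05 s, during which the arm holds its last target. There are 200 camera calls.

TASK

Give the nuts in the bench tumbler a pulse, leaving the round tin where it stands: switch the machine on by pulling its main switch knob up until it clicks and stays up, fit the lid with its two lugs down through the slots and fully home, and then turn it clockwise (seen from above) to the pulse mark, halfway to the lock. Never turn it on into the lock click; the lid is sprung and the drum runs only while it is held there, so finish while still gripping the lid at the pulse mark, without letting go.

Things in the scene. Friction and masses are not known exactly. Their poses are not given: they have to be found in the camera images.
- tumbler: Bench tumbler, screwed down: grey plinth 150 (x) by 215 (y) by 62 mm high; on it an aluminium bowl tower 120 mm across, open on top, 115 mm above the table, and a pull switch. Origin on the table under the plinth; x points away from its louvred front, y to its left, z up. Bowl axis at x = 0, y = +50 mm; switch axis at x = 0, y = -66 mm.
- mouth (a point): Centre of the tower's collar, at its top face (115 mm up), axes as the tumbler's. Flange 6 mm thick, bore 84 mm, with two slots 22 mm wide out to 49 mm radius, at its +y and -y sides. Raised dark marks on the rim, repeated on the far side: dot at the slot (insert), single bar 45 deg clockwise of it (pulse), double bar 90 deg clockwise (lock).
- pulse_mark (a point): The single raised bar on the collar's rim (one of two, the other is opposite), 55 mm from the bowl's axis in the direction halfway between the tumbler's +x and +y. At pulse the lid's bar grip points at it.
- drive_ring (a joint): Sprung ring under the flange that the lugs push, rad, clockwise from above; 0 at rest, 1.5 locked. Lid meets it after 0.08 rad: ring = lid angle past the slots - 0.08, so 0.70 at the pulse mark. It pushes back with 0.06 N m at first, 0.14 at pulse; from 0.95 on the lugs climb sprung pins (clearly stiffer) and beyond 1.4 snap into the lock. If let go at pulse it turns the lid back.
- main_switch (a joint): Height of the main switch knob above off (m): 0 off (in), 0.010 on (pulled up). It snaps to either end and stays there; about 7 N pulls it over.
- switch_knob (a point): Middle of the switch knob: black, ribbed, upright, 32 mm in diameter and 19 mm high on a thin stem, 116 mm from the bowl's axis. Off, this point is 25.5 mm above the plinth's top (87.5 mm above the table); it rises 10 mm when pulled.
- lid: Loose grey lid, about 160 g, right way up. Origin: centre of its underside. Plug 80 mm across, 14 mm deep, with two lugs at its foot (+y and -y), 16 mm wide, 6 mm high, out to 46.5 mm; disc 100 mm across at z 14 to 20; bar grip on top along y, 18 mm thick, 78 long, z 20 to 48. Half a turn gives the same lid. Home: disc rests on the collar, origin 14 mm below the mouth; play 2 to 3 mm.
- pin_tin_0: Bystander: closed round tin, 68 mm in diameter, 42 mm high, loose on the table. Origin: centre of its underside.
Things that resemble listed ones, but are neither listed nor needed, are in the scene too. Leave any pink or purple look-alike of the lid alone.

How it is judged:
By the outcome, as a careful person would: the job done as asked, in the order asked, and still so for the second after the job is handed in, while the arm keeps its last pose, push and grip.
It also fails if it takes over 48 s, if anything falls off the work surface, if the arm or the gripper's body presses on something with over 40 N, if the wrist force passes 120 N, or if a joint passes its speed limit or range.

## Working session

There is one attempt and no reset: what is moved stays moved. The work goes in short steps, Python scripts to look and compute and a shell command to move; the robot and the scene stay as the last step left them, time stands still between calls to the robot, and variables do not carry over. Pictures are saved under pics/ and viewed, at most 10 in all, crops included, and the job is handed in when it is done.

```bash
mkdir -p pics; ls; cat > h.py <<'E'
import numpy as np,cv2
from workcell import arm
def grab(n):
    s=arm.state(); f=arm.grab_frame(n); f['s']=s; return f
def cloud(f):
    d=f['depth']; v,u=np.mgrid[:d.shape[0],:d.shape[1]]
    P=np.stack([(u-f['cx'])/f['fx']*d,(v-f['cy'])/f['fy']*d,d],-1)
    if 'rvec' in f:
        R=cv2.Rodrigues(np.array(f['rvec'],float))[0]; W=(P-np.array(f['tvec']).ravel())@R
    else:
        from scipy.spatial.transform import Rotation as Ro
        T=np.array(f['tool_from_camera']); w,x,y,z=f['s']['eef_rot']
        W=(P@T[:3,:3].T+T[:3,3])@Ro.from_quat([x,y,z,w]).as_matrix().T+np.array(f['s']['tcp_pos'])
    W[d==0]=np.nan; return W
E
python3 - <<'E'
from h import *
for n in('scene','side'):
    f=grab(n); cv2.imwrite(f'pics/{n}0.png',f['frame']); np.save(f'pics/{n}0.npy',cloud(f))
s=arm.state(); print(s, arm.tips_ahead)
E
```

```text
pics
{'clock': 0.1, 'qpos': array([-1.35808259e+00,  3.59439306e-01,  1.51134612e+00, -1.18567325e-05,
        1.27249551e+00, -1.15105871e-01]), 'joint_vel': array([ 2.81796112e-04, -2.99156031e-03, -3.19044341e-03, -9.47074420e-05,
       -3.95965861e-04, -1.49303391e-03]), 'effort': array([-1.61767744e-04, -5.28654778e+01, -2.79350352e+01, -1.67443782e-04,
        5.05611984e-03, -1.09562859e-05]), 'tcp_pos': array([ 193.04982449, -567.48089012,  255.52549561]), 'eef_rot': array([-8.42858366e-04,  9.86596200e-01,  1.63178509e-01, -4.68393261e-05]), 'contact_force': array([ 0.18445651,  0.20301173, -0.86570047]), 'ft_torque': array([-0.00024422,  0.01127274, -0.0307743 ]), 'gripper_force': 0.0, 'gripper_width': 85.76521372161612} 25.0
```

View pics/scene0.png

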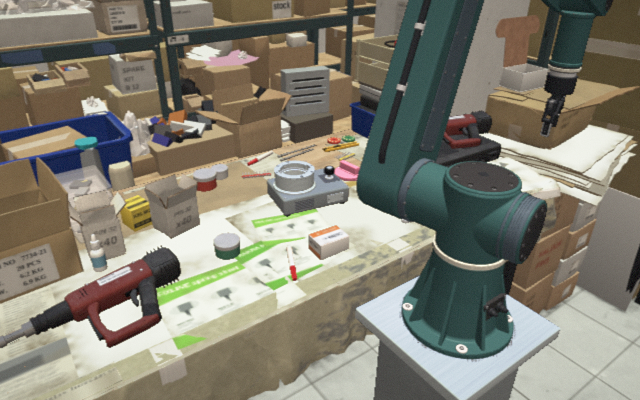

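View pics/side0.png

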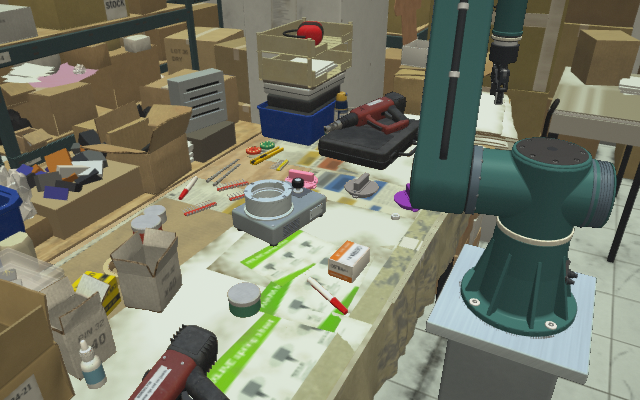

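```bash
python3 - <<'E'
from h import *
im=cv2.imread('pics/side0.png');W=np.load('pics/side0.npy')
cv2.imwrite('pics/c1.png',cv2.resize(im[145:255,225:425],(800,440),interpolation=cv2.INTER_CUBIC))
for n,(u,v) in dict(bargrip=(359,181),disc=(372,188),disc2=(350,190),knob=(298,182),rimL=(239,192),tin=(244,290),purple=(408,200),pink=(302,178)).items(): print(n,W[v,u].round())
def sel(u0,u1,v0,v1,z0,z1):
    P=W[v0:v1,u0:u1].reshape(-1,3); P=P[(P[:,2]>z0)&(P[:,2]<z1)]; return P
def circ(P):
    A=np.c_[2*P[:,:2],np.ones(len(P))];s=np.linalg.lstsq(A,(P[:,:2]**2).sum(1),rcond=None)[0];return s[:2],np.sqrt(s[2]+s[0]**2+s[1]**2)
P=sel(225,300,165,225,108,122);c,r=circ(P);print('rim',len(P),c,r,np.median(P[:,2]))
P=sel(335,385,165,205,40,60);print('bar',len(P),P.mean(0)); print(cv2.minAreaRect(P[:,:2].astype(np.float32)))
P=sel(335,390,165,205,14,25);print('disc',len(P),cv2.minEnclosingCircle(P[:,:2].astype(np.float32)),np.median(P[:,2]))
P=sel(285,310,170,195,85,110);print('knob',len(P),P.mean(0),P[:,2].max(),cv2.minEnclosingCircle(P[:,:2].astype(np.float32)))
P=sel(220,270,275,320,35,50);print('tin',P.mean(0))
P=sel(225,335,180,250,55,66);print('plinth',cv2.minAreaRect(P[:,:2].astype(np.float32)),np.median(P[:,2]))
E
```

```text
bargrip [ 484. -258.   48.]
disc [ 455. -290.   17.]
disc2 [ 504. -242.   21.]
knob [589. -90.  96.]
rimL [ 805. -113.    1.]
tin [503. 292.  39.]
purple [ 337. -267.   19.]
pink [ 658. -232.   28.]
rim 571 [616.9705944   15.11967427] 52.20891925018834 113.9137707687869
bar 96 [ 485.97007654 -279.21206697   45.81483394]
((487.09381103515625, -285.22406005859375), (84.71263122558594, 20.578882217407227), 89.17111206054688)
disc 363 ((479.73974609375, -343.7920227050781), 113.96439361572266) 19.173176712364665
knob 89 [594.27359117 -95.36266473  93.46029317] 99.28078893949359 ((594.4755859375, -96.82286071777344), 16.55953598022461)
tin [496.72709064 301.68715131  40.29315941]
plinth ((608.7481079101562, -27.78455352783203), (222.89697265625, 150.93199157714844), 78.93247985839844) 61.06918311178059
```

View pics/c1.png

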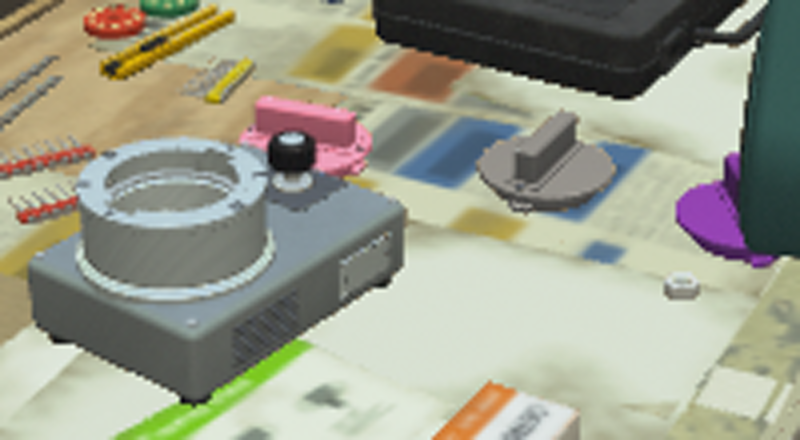

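Candidates for the lid in the side view are the grey disc with a bar at (360,185), the pink one at (302,178) and the purple one at (408,200). I choose the grey one. The crop confirms it: grey, right way up, with its bar about along world y. The tumbler's bowl is at (270,197), its knob at (298,183) and the tin at (244,297). The wrist camera comes next for better measurements.

```bash
python3 -m pendant '[[1,[0.24,0.26,0.03],[0,0,0.0556]],[1,[0.24,0.26,0.03],[0,0,0.0556]],[1,[0.24,0.26,0.03],[0,0,0.0556]],[1,[0.24,0.26,0.03],[0,0,0.0556]],[1,[0.24,0.26,0.03],[0,0,0.0556]],[1,[0.24,0.26,0.03],[0,0,0.0556]],[1,[0.24,0.26,0.03],[0,0,0.0556]],[1,[0.24,0.26,0.03],[0,0,0.0556]],[1,[0.24,0.26,0.03],[0,0,0.0556]],[1,[0.24,0.26,0.03],[0,0,0.0556]],[1,[0.24,0.26,0.03],[0,0,0.0556]],[1,[0.24,0.26,0.03],[0,0,0.0556]],[1,[0,0,0],[0,0,0]],[1,[0,0,0],[0,0,0]]]'
python3 - <<'E'
from h import *
f=grab('wrist'); cv2.imwrite('pics/w1.png',f['frame']); W=cloud(f);np.save('pics/w1.npy',W); print(f['tool_from_camera'],f['fx'],f['s']['tcp_pos'],f['s']['eef_rot'])
E
```

```text
clock: 1.85
tcp_pos: [538.2, -193.6, 299.0]
eef_rot: [-0.0, 0.773, 0.635, -0.001]
contact_force: [-0.6, 0.4, -0.3]
gripper_width: 85.6
gripper_force: 0.0
[[ 2.08199368e-04 -9.47758363e-01 -3.18989093e-01  8.10933136e+01]
 [ 9.99999976e-01  2.20068689e-04 -1.16799652e-06  1.13581475e+00]
 [ 7.13064901e-05 -3.18989085e-01  9.47758386e-01 -1.18005131e+02]
 [ 0.00000000e+00  0.00000000e+00  0.00000000e+00  1.00000000e+00]] 354.92754341130905 [ 538.19719797 -193.64899413  298.97949592] [-4.65445365e-04  7.72599664e-01  6.34893094e-01 -5.49197272e-04]
```

View pics/w1.png

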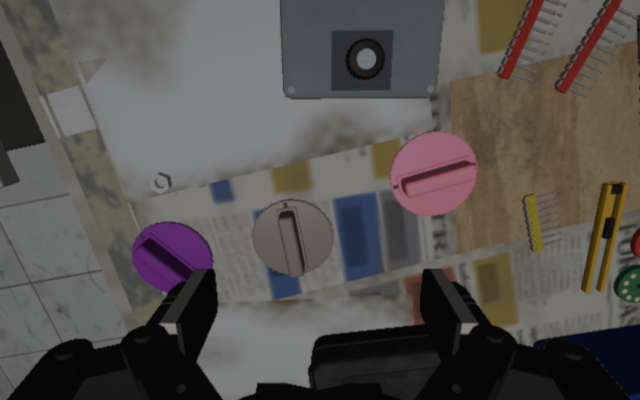

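The wrist view shows the knob at (366,60), the grey lid at (293,237), the pink one at (434,174) and the purple one at (172,258).

```bash
python3 - <<'E'
from h import *
W=np.load('pics/w1.npy')
def sel(u0,u1,v0,v1,z0,z1):
    P=W[v0:v1,u0:u1].reshape(-1,3); P=P[(P[:,2]>z0)&(P[:,2]<z1)]; return P
P=sel(250,336,195,280,43,53);r=cv2.minAreaRect(P[:,:2].astype(np.float32));print('bar',len(P),r,np.median(P[:,2]))
m=P[:,:2].mean(0);w,v=np.linalg.eigh(np.cov((P[:,:2]-m).T));print(m,np.degrees(np.arctan2(v[1,1],v[0,1])))
P=sel(250,336,195,280,14,26);print('disc',cv2.minEnclosingCircle(P[:,:2].astype(np.float32)),np.median(P[:,2]))
P=sel(340,390,35,85,88,105);print('knob',len(P),cv2.minEnclosingCircle(P[:,:2].astype(np.float32)),np.median(P[:,2]))
P=sel(270,450,0,105,57,67);h=cv2.convexHull(P[:,:2].astype(np.float32));r=cv2.minAreaRect(h);print('plinth',r,np.median(P[:,2]))
E
```

```text
bar 956 ((488.08642578125, -287.7541809082031), (77.09578704833984, 18.213165283203125), 88.50519561767578) 48.24642845508801
[ 488.78336188 -285.72950858] 88.50402550819963
disc ((487.9637756347656, -288.4025573730469), 50.8139533996582) 20.842405214526877
knob 1272 ((597.3030395507812, -105.03096771240234), 16.782976150512695) 97.53784920952023
plinth ((598.5084228515625, -96.92514038085938), (85.5752182006836, 148.65406799316406), 78.54430389404297) 62.57024379697053
```

```bash
python3 -m pendant '[[1,[0.123,0.184,0],[0,0,0]],[1,[0.123,0.184,0],[0,0,0]],[1,[0.123,0.184,0],[0,0,0]],[1,[0.123,0.184,0],[0,0,0]],[0.7,[0,0,-0.34],[0,0,0]],[0.7,[0,0,-0.34],[0,0,0]],[0.7,[0,0,-0.34],[0,0,0]],[0.7,[0,0,-0.34],[0,0,0]],[0.7,[0,0,-0.34],[0,0,0]],[0.7,[0,0,0],[0,0,0]],[0.7,[0,0,0],[0,0,0]]]'
```

```text
clock: 3.28
tcp_pos: [598.3, -106.3, 96.7]
eef_rot: [0.001, 0.773, 0.634, 0.0]
contact_force: [1.0, -0.0, 0.9]
gripper_width: 59.7
gripper_force: 0.0
```

```bash
python3 -m pendant '[[0.7,[-0.008,0.01,-0.025],[0,0,0]],[0,[0,0,0],[0,0,0]],[0,[0,0,0],[0,0,0]],[0,[0,0,0],[0,0,0]],[0,[0,0,0],[0,0,0]],[0,[0,0,0],[0,0,0]],[0,[0,0,0],[0,0,0]]]'
```

```text
clock: 4.15
tcp_pos: [596.4, -104.0, 93.7]
eef_rot: [-0.0, 0.772, 0.635, -0.0]
contact_force: [-3.6, 0.3, 8.5]
gripper_width: 30.2
gripper_force: 58.7
```

```bash
python3 -m pendant '[[0,[0,0,0.02],[0,0,0]],[0,[0,0,0.02],[0,0,0]],[0,[0,0,0.02],[0,0,0]],[0,[0,0,0.02],[0,0,0]],[0,[0,0,0.01],[0,0,0]],[0,[0,0,0],[0,0,0]]]'
```

```text
clock: 4.9
tcp_pos: [596.4, -104.0, 103.6]
eef_rot: [-0.0, 0.773, 0.635, -0.0]
contact_force: [-4.7, 0.5, 5.7]
gripper_width: 30.4
gripper_force: 60.2
```

```bash
python3 -m pendant '[[0,[0,0,0.01],[0,0,0]],[0,[0,0,0.01],[0,0,0]],[0,[0,0,0],[0,0,0]]]'
```

```text
clock: 5.28
tcp_pos: [596.3, -104.0, 104.1]
eef_rot: [-0.001, 0.773, 0.635, -0.0]
contact_force: [-0.1, -0.8, -18.6]
gripper_width: 30.0
gripper_force: 60.9
```

```bash
python3 -m pendant '[[0,[0,0,-0.01],[0,0,0]],[0.7,[0,0,0],[0,0,0]],[0.7,[0,0,0],[0,0,0]],[0.7,[0,0,0],[0,0,0]],[0.7,[0,0,0.15],[0,0,0]],[1,[0,0,0.4],[0,0,0]],[1,[0,0,0.4],[0,0,0]],[1,[0,0.1,0.4],[0,0,0]],[1,[0,0.1,0.2],[0,0,0]],[1,[0,0,0],[0,0,0]],[1,[0,0,0],[0,0,0]]]'
python3 - <<'E'
from h import *
f=grab('wrist'); cv2.imwrite('pics/w2.png',f['frame']); W=cloud(f);np.save('pics/w2.npy',W)
def sel(u0,u1,v0,v1,z0,z1):
    P=W[v0:v1,u0:u1].reshape(-1,3); P=P[(P[:,2]>z0)&(P[:,2]<z1)]; return P
B=sel(0,640,0,400,110,121);B=B[np.hypot(B[:,0]-620,B[:,1]-9)<75];print('collar',len(B),cv2.minEnclosingCircle(B[:,:2].astype(np.float32)),np.median(B[:,2]))
K=sel(0,640,0,400,90,125);K=K[np.hypot(K[:,0]-597,K[:,1]+105)<30];print('knob',len(K),cv2.minEnclosingCircle(K[:,:2].astype(np.float32)),np.median(K[:,2]))
E
```

```text
clock: 6.65
tcp_pos: [596.3, -80.2, 290.1]
eef_rot: [-0.0, 0.773, 0.635, -0.0]
contact_force: [-0.1, -0.9, -0.7]
gripper_width: 85.4
gripper_force: 0.0
collar 8533 ((618.9812622070312, 8.669757843017578), 60.22258377075195) 115.49771879496569
knob 1102 ((597.6328125, -105.1346435546875), 17.13193702697754) 107.62522477172747
```

View pics/w2.png

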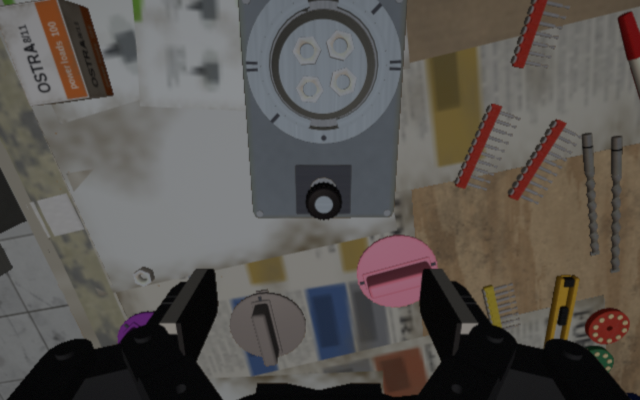

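The knob's top is now at 107.6 mm, up from 97.5, so the switch is on. The collar is centred at (323,65) in the image, with the insert dot at (323,138) below it and a pulse bar at (377,10). Lid next.

```bash
python3 -m pendant '[[1,[-0.15,-0.289,0],[0,0,0.0176]],[1,[-0.15,-0.289,0],[0,0,0.0176]],[1,[-0.15,-0.289,0],[0,0,0.0176]],[1,[-0.15,-0.289,0],[0,0,0.0176]],[1,[-0.15,-0.289,0],[0,0,0.0176]],[1,[-0.15,-0.289,0],[0,0,0.0176]],[0.7,[0,0,-0.38],[0,0,0]],[0.7,[0,0,-0.38],[0,0,0]],[0.7,[0,0,-0.38],[0,0,0]],[0.7,[0,0,-0.38],[0,0,0]],[0.7,[0,0,-0.38],[0,0,0]],[0.7,[0,0,0],[0,0,0]],[0.7,[0,0,0],[0,0,0]]]'
```

```text
clock: 8.32
tcp_pos: [488.9, -288.6, 62.9]
eef_rot: [-0.0, 0.717, 0.697, -0.0]
contact_force: [-0.2, -0.7, 0.3]
gripper_width: 59.8
gripper_force: 0.0
```

```bash
python3 -m pendant '[[0.7,[-0.005,0,-0.13],[0,0,0]],[0.5,[0,0,0],[0,0,0]],[0,[0,0,0],[0,0,0]],[0,[0,0,0],[0,0,0]],[0,[0,0,0],[0,0,0]],[0,[0,0,0],[0,0,0]],[0,[0,0,0],[0,0,0]],[0,[0,0,0],[0,0,0]],[0,[0,0,0],[0,0,0]]]'
```

```text
clock: 9.45
tcp_pos: [488.6, -288.4, 47.6]
eef_rot: [0.0, 0.717, 0.697, 0.0]
contact_force: [-1.1, 0.1, 5.5]
gripper_width: 16.8
gripper_force: 59.4
```

```bash
python3 -m pendant '[[0,[0,0,0.1],[0,0,0]],[0,[0,0,0.3],[0,0,0]],[0,[0,0,0.4],[0,0,0]],[0,[0,0,0.4],[0,0,0]],[0,[0,0,0.2],[0,0,0]],[0,[0.12,0.275,0],[0,0,-0.0116]],[0,[0.12,0.275,0],[0,0,-0.0116]],[0,[0.12,0.275,0],[0,0,-0.0116]],[0,[0.12,0.275,0],[0,0,-0.0116]],[0,[0.12,0.275,0],[0,0,-0.0116]],[0,[0.12,0.275,0],[0,0,-0.0116]],[0,[0.12,0.275,0],[0,0,-0.0116]],[0,[0.12,0.275,0],[0,0,-0.0116]],[0,[0.12,0.275,0],[0,0,-0.0116]],[0,[0,0,0],[0,0,0]],[0,[0,0,0],[0,0,0]]]'
python3 - <<'E'
from h import *
f=grab('wrist'); cv2.imwrite('pics/w3.png',f['frame']); W=cloud(f);np.save('pics/w3.npy',W)
f=grab('side'); cv2.imwrite('pics/s3.png',cv2.resize(f['frame'][100:260,180:380],(800,640))[:600])
E
```

```text
clock: 11.45
tcp_pos: [617.3, 8.6, 214.8]
eef_rot: [-0.0, 0.772, 0.636, -0.001]
contact_force: [-0.0, -0.4, -2.3]
gripper_width: 16.6
gripper_force: 58.9
```

View pics/w3.png

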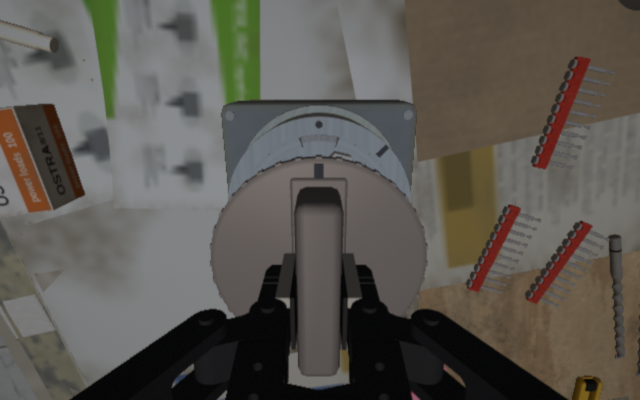

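The lid sits upright in the grip, and the dot and slot at (318,125–145) line up with the lid's bar. I'll measure the lid's offset in the hand.

```bash
python3 - <<'E'
from h import *
from scipy.optimize import least_squares
W=np.load('pics/w3.npy'); tz=214.8-47.6
P=W.reshape(-1,3)
near=np.hypot(P[:,0]-617,P[:,1]-9)<75
D=P[near&(abs(P[:,2]-tz-20)<5)]; print('disc z',np.median(D[:,2]),len(D))
def edge(D,c):   # outermost point per angular bin
    a=np.arctan2(D[:,1]-c[1],D[:,0]-c[0]); r=np.hypot(D[:,0]-c[0],D[:,1]-c[1]); b=(a*30/np.pi).astype(int)
    return np.array([D[b==k][np.argmax(r[b==k])] for k in np.unique(b)])
M=np.isfinite(W[:,:,2])&(abs(W[:,:,2]-tz-20)<5)
E=edge(D,(617,9)); E=E[np.hypot(E[:,0]-617,E[:,1]-9)>46]
q=least_squares(lambda p:np.hypot(E[:,0]-p[0],E[:,1]-p[1])-50.5,[617,9],loss='soft_l1').x;print('disc c',q,len(E))
print('tilt',np.linalg.lstsq(np.c_[D[:,:2]-q,np.ones(len(D))],D[:,2],rcond=None)[0])
B=P[near&(abs(P[:,2]-tz-48)<4)];r=cv2.minAreaRect(B[:,:2].astype(np.float32));print('bar',r,np.median(B[:,2]))
C=P[near&(abs(P[:,2]-115.5)<3)];E=edge(C,(619,9));E=E[np.hypot(E[:,0]-619,E[:,1]-9)>56]
q=least_squares(lambda p:np.hypot(E[:,0]-p[0],E[:,1]-p[1])-60.2,[619,9],loss='soft_l1').x;print('collar c',q,len(E))
E
```

```text
disc z 187.879338119142 19162
disc c [618.58395804   8.96076004] 44
tilt [-1.24270079e-03 -1.41918966e-03  1.87922915e+02]
bar ((617.2903442382812, 9.989494323730469), (76.66497802734375, 42.00306701660156), 60.25556564331055) 215.4321016977434
collar c [618.91684909   8.72069267] 29
```

```bash
python3 -m pendant '[[0,[0.006,0,-0.2],[0,0,0]],[0,[0,0,-0.2],[0,0,0]],[0,[0,0,-0.03],[0,0,0]],[0,[0,0,-0.03],[0,0,0]],[0,[0,0,-0.03],[0,0,0]],[0,[0,0,0],[0,0,0]]]'
```

```text
clock: 12.3
tcp_pos: [618.8, 8.7, 156.4]
eef_rot: [0.0, 0.772, 0.636, 0.0]
contact_force: [-1.1, -0.0, -1.1]
gripper_width: 16.7
gripper_force: 58.8
```

```bash
python3 -m pendant '[[0,[0,0,-0.025],[0,0,0]],[0,[0,0,-0.025],[0,0,0]],[0,[0,0,-0.01],[0,0,0]],[0,[0,0,-0.01],[0,0,0]],[0,[0,0,0],[0,0,0]]]'
```

```text
clock: 12.92
tcp_pos: [618.4, 8.9, 148.6]
eef_rot: [-0.0, 0.772, 0.636, -0.0]
contact_force: [-3.8, 0.8, 5.0]
gripper_width: 16.8
gripper_force: 60.0
```

```bash
python3 -m pendant '[[0,[0,0,-0.007],[0,0,0]],[0,[0,0,0],[0,0,0]],[0,[0,0,0],[0,0,0]]]'
```

```text
clock: 13.3
tcp_pos: [618.4, 8.9, 148.6]
eef_rot: [0.0, 0.772, 0.636, 0.0]
contact_force: [-5.3, 0.3, 11.0]
gripper_width: 16.8
gripper_force: 60.9
```

```bash
python3 -m pendant '[[0,[-0.004,0,0.002],[0,0,-0.05]],[0,[0,0,0],[0,0,-0.05]],[0,[0,0,0],[0,0,-0.05]],[0,[0,0,0],[0,0,-0.05]],[0,[0,0,0],[0,0,-0.05]],[0,[0,0,0],[0,0,-0.05]],[0,[0,0,0],[0,0,-0.05]],[0,[0,0,0],[0,0,-0.05]],[0,[0,0,0],[0,0,-0.05]],[0,[0,0,0],[0,0,0]],[0,[0,0,0],[0,0,0]]]'
python3 - <<'E'
from h import *
s=arm.state(); w,x,y,z=s['eef_rot']; print(np.degrees(2*np.arctan2(y,x)),s['ft_torque'],s['tcp_pos'])
f=grab('wrist'); cv2.imwrite('pics/w4.png',f['frame']); np.save('pics/w4.npy',cloud(f))
E
```

```text
clock: 14.68
tcp_pos: [618.1, 9.1, 148.6]
eef_rot: [-0.0, 0.944, 0.329, 0.0]
contact_force: [-3.8, 0.9, 9.4]
gripper_width: 17.0
gripper_force: 60.6
38.43574329373945 [ 0.1479117   0.71187191 -0.08776323] [618.05799613   9.14748909 148.58249933]
```

View pics/w4.png

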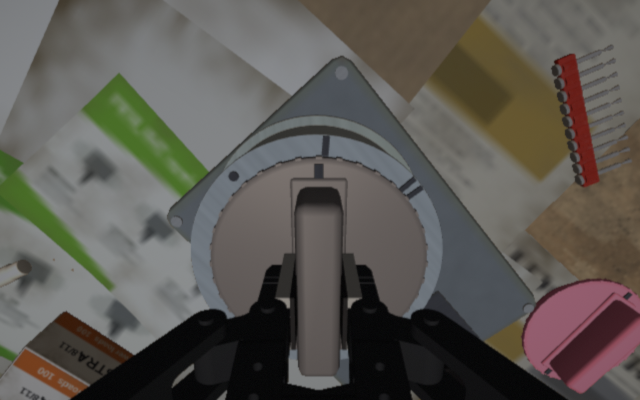

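```bash
python3 - <<'E'
from h import *
im=cv2.imread('pics/w4.png').astype(int).sum(2);W=np.load('pics/w4.npy')
for n,(u0,u1,v0,v1) in dict(pulse=(312,340,134,160),ptr=(310,330,163,179),dot=(226,243,167,186)).items():
    g=im[v0:v1,u0:u1]; m=g<(g.min()+60); P=W[v0:v1,u0:u1][m]; P=P[np.isfinite(P[:,0])]; c=np.median(P,0); d=c[:2]-[618.7,8.9]
    print(n,m.sum(),c.round(1),np.hypot(*d).round(1),np.degrees(np.arctan2(d[1],d[0])).round(2))
E
```

```text
pulse 155 [664.3  40.1 116.6] 55.2 34.38
ptr 126 [655.3  36.7 123. ] 46.0 37.24
dot 68 [629.5  63.6 116.6] 55.8 78.85
```

```bash
python3 -m pendant '[[0,[0,0,0],[0,0,-0.022]],[0,[0,0,0],[0,0,-0.02]],[0,[0,0,0],[0,0,0]],[0,[0,0,0],[0,0,0]],[0,[0,0,0],[0,0,0]]]'
python3 - <<'E'
from h import *
s=arm.state(); w,x,y,z=s['eef_rot']; print(np.degrees(2*np.arctan2(y,x)),s['ft_torque'])
f=grab('wrist'); cv2.imwrite('pics/w5.png',f['frame']); W=cloud(f); im=f['frame'].astype(int).sum(2)
for n,(u0,u1,v0,v1) in dict(pulse=(304,334,134,160),ptr=(310,330,163,179)).items():
    g=im[v0:v1,u0:u1]; m=g<(g.min()+60); P=W[v0:v1,u0:u1][m]; P=P[np.isfinite(P[:,0])]; c=np.median(P,0); d=c[:2]-[618.7,8.9]
    print(n,m.sum(),c.round(1),np.hypot(*d).round(1),np.degrees(np.arctan2(d[1],d[0])).round(2))
f=grab('side'); W=cloud(f)[275:320,220:270].reshape(-1,3); W=W[(W[:,2]>35)&(W[:,2]<50)]; print('tin',W.mean(0))
W=cloud(f)[170:195,285:312].reshape(-1,3);W=W[(W[:,2]>85)&(W[:,2]<115)&(np.hypot(W[:,0]-597,W[:,1]+105)<25)]; print('knob top',np.percentile(W[:,2],95) if len(W) else None)
cv2.imwrite('pics/w5c.png',cv2.imread('pics/w5.png')[100:380,160:480])
E
```

```text
clock: 15.35
tcp_pos: [618.0, 9.3, 148.6]
eef_rot: [-0.0, 0.955, 0.298, 0.0]
contact_force: [-3.5, 1.6, 9.7]
gripper_width: 16.6
gripper_force: 60.6
34.699248407470954 [0.23405096 0.69105391 0.2206486 ]
pulse 151 [664.   40.2 116.8] 55.1 34.66
ptr 135 [657.   34.7 123.1] 46.2 33.93
tin [496.66070173 301.93974538  40.32497331]
knob top 108.35580384480471
```

View pics/w5c.png

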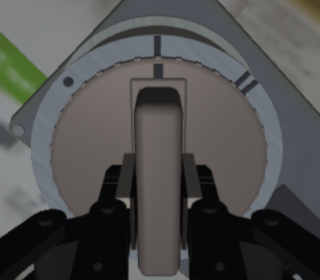

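The lid's pointer at (158,71) lines up with the pulse bar at (157,46) to within 1°. The knob is still up, the tin hasn't moved, and the lid is seated and gripped. Handing in.

```bash
python3 -c "
from workcell import arm
print(arm.hand_in())"
```

```text
the job is handed in; nothing more can be done
None
```

I handed the job in at about 15 s: the switch is on (knob up 10 mm), the lid is fully home and still gripped within about 1° of the pulse mark, never taken on towards the lock, and the tin has not moved.

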